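Release and open the bench microcentrifuge

TASK

Open the microcentrifuge for unloading: press its safety catch down against the spring and, keeping it pressed, slide it sideways to the end of its rails, then press the release button it uncovered, by feel, never with more than about 20 N, until the lid springs up. Then take the lid's bow handle and swing the lid, without jerks and without letting it drop, right through its arc back to its stop, and let go so that it stands open, the catch still slid aside. Leave the glassware and boxes round it where they are.

Things in the scene. Friction and masses are not known exactly. Their poses are not given: they have to be found in the camera images.
- centrifuge: White bench microcentrifuge, fixed, 196 mm wide (y), 134 high with the lid shut. Origin under it on the worktop; x points from its front (control deck, nearest the robot) to its rear (lid hinge), y to its left, z up. It spans x -185 to +107 mm. The deck is flat, 75 mm high, x -185 to -60; behind it the chamber, 105 mm high, carries the lid. A flat dark display lies on the deck's right.
- catch_tab (a point): Middle of the top edge of the thumb tab of the safety catch, 118.5 mm above the worktop. The catch is a black shutter plate over the release button, 58 (x) x 44 (y) x 4 mm; the tab stands up in its middle: 10 mm thick in y, 34 long in x, 20 high above the plate. Grey rails along y, 25 mm above the deck (1.5 mm above the plate), inner faces 60 mm apart, and end walls 105 mm apart enclose it.
- catch (a joint): How far the catch is slid to the machine's right (-y), m: 0 covers the button, 0.050 = its stop. Held down, it slides with a few N; at the stop it rises when let go and locks open. Let go half-way, it stays there.
- catch_plate (a joint): How far the whole catch (plate and tab together) is pushed down against its spring, m: 0 up, 0.005 bottomed; about 2.5 N to start, 6 N at the bottom. Until it is down about 4 mm, teeth stop it after 1 mm of sliding, and forcing it past them would break them.
- button_top (a point): Middle of the top of the round white release button under the catch: 30 mm across, 89 mm above the worktop (14 mm above the deck). With the catch fully open, 28 mm are free from the button's centre to the catch's edge and 30 mm to the frame's other walls.
- button (a joint): How far the release button is pressed, m: 0 up; it springs back when let go. It first has free travel (1 to 3 N), 0.5 to 10 mm, which differs from machine to machine and cannot be seen; then it meets the latch linkage (2 to 5 N). About 2.5 mm further on the lid comes free, and 3.3 mm from where it met it the button is solid: pressing on only raises the force.
- lid_handle (a point): Middle of the steel bow handle on the lid's front edge: a round bar 10 mm thick, 80 mm long, along the machine's y, 35 mm in front of the lid's edge, in the plane of the lid; 116 mm above the worktop when shut (41 mm above the deck). From above a finger fits on each side of the bar, and the bar can turn between the fingers.
- lid_hinge (a point): Middle of the lid's hinge axis, along the machine's y at the rear, 110 mm above the worktop, 183 mm behind the handle bar.
- lid (a joint): Lid angle, rad: 0 shut and latched. Freed by the button it springs up to about 0.11 and rests on a pin; opening further, the handle goes up, then to the rear, to the stop at 1.45. Lid 0.25 to 0.5 kg: lifting takes 2 to 4 N at the handle. Hinge friction holds it above about 1.25; below that it falls.
- measuring_cylinder: Glass measuring cylinder on a blue foot, 46 mm foot, 138 mm high, standing beside the machine on its right; origin under its middle. Bystander.
- jar_amber: Small amber bottle with a blue cap, 55 mm across, 123 mm high, beside the machine on its right; origin under its middle. Bystander.
- filter_box: Flat box of filters, white with a blue top, 92x92x34 mm, to the left of the machine; origin under its middle. Bystander.

How it is judged:
By the outcome, as a careful person would: the job done as asked, in the order asked, and still so for the second after the job is handed in, with the robot touching nothing.
It also fails if it takes over 64 s, if anything falls off the work surface, if the arm or the gripper's body presses on something with over 40 N, if the wrist force passes 120 N, or if a joint passes its speed limit or range.

ROBOT

A 6-joint arm with a two-finger parallel gripper is mounted at the origin on a cart in front of the work surface, level with it; the furniture and walls round the work are solid. World frame = base frame: x ahead of the robot, y to its left, z up, the work surface at z = 0. Lengths are in m, angles in rad, forces in N, time in s.
With the tool pointing down it reaches from about 0.35 to 0.85 m from the base axis. Payload 8.1 kg.
Tool frame: the origin (TCP) lies midway between the tips of the shut fingers; the grasp point (between the pads) lies robot.grasp_offset behind it (robot.grasp_offset is the distance from the TCP to the grasp point, in m); z points along the fingers, y is the direction in which the jaws open and shut (so a half turn about z gives the same grasp; the last joint's range is limited). The gripper opens to 93 mm and grips with 3 to 60 N. Pads are 15 mm wide; open, the fingers measure 128 mm over their backs; the gripper's body (75 mm by 188 mm) begins 65 mm behind the grasp point.
Start: joints at [1.049, 0.13, 1.488, -0, 1.523, -0.085], TCP at [0.254, 0.544, 0.219] pointing down, gripper open.
Joint ranges: [-2.96, 2.96], [-0.89, 2.26], [0.02, 2.5], [-1.34, 4.48], [0, 2.73], [-2.66, 2.66]. Speed limits (rad/s): [2.39, 2.39, 2.79, 3.14, 3.14, 3.14].

INTERFACE

Orientations are given as a rotation vector (axis times angle).
In Python, from plant import robot gives the robot as it stands.
- The arm moves only by the shell command python3 -m handwheel 'ROWS' [OPENING] [FORCE]. ROWS is text: rows parted by semicolons, each of 6 numbers parted by spaces: the shift along the world's x, y, z each as a share of 0.3 m, from -1 to 1, then the turn, a rotation vector about the world's x, y, z each as a share of 45 degrees, from -1 to 1. A call has 1 to 5 rows; each row is the pose to reach, as a shift and turn from the pose commanded when the call began; what a row does not reach only later rows make up. A row lasts 1/10 s, in which the tool goes at most 50 mm and 8.59 degrees, less where a joint would pass 70% of its speed; a pose out of reach is approached as far as the arm can. A call with a number of a shift or a turn outside -1 to 1 is refused whole. A call with a gripper value outside its range is refused whole. OPENING is the closure, from -1 (fully open) to 1 (shut), set as the call begins (- or left out, the last holds). The fingers move at their own pace and stop on an object; FORCE is the grip in N (left out, the last holds). Time passes only in rows, so rows that repeat a pose let the fingers close. It gives the time, the measured TCP pose, the force and the opening at its end, in the units of the state.
- robot.read_state(): the state, without advancing time (a new reading comes with each control period).
- robot.read_camera(name): name is "scene" or "top"; returns (picture, depth): 384x512x3 uint8, red, green, blue; 384x512 float32, m along the optical axis (not along the pixel's ray), 0 where there is no reading.
- robot.camera_model(name): a dict with "camera_matrix" (3x3 intrinsics, pixels), "dist" ([k1, k2, p1, p2, k3] as OpenCV has them; the pictures are not rectified), "pose" (4x4, takes a point from camera to world coordinates). Camera axes: x right, y down, z forward; pixel columns grow to the right and rows downward; lengths in m; the calibration is good to about 2 mm. A picture is of the moment at which its call begins. camera_model takes no time and is no camera call.
- robot.close_job(): hands the job in, once; it reports no verdict.
Trained networks look in the newest picture that a camera, given by its name, has taken for a name from the list of things; names that differ only in an ending like _2 or _b are one class to them, and where a whole thing is asked for, a point or a joint stands for the part that bears it (a point fixed in the world has none). Each returns a list of dicts, best first, with "conf" (0 to 1); they miss things now and then, are a little off and sometimes report something else, mostly with a low value. They report only what shows in the picture. A call takes as long as a camera call.
- robot.look_for(camera, query): "rect" ([centre column, centre row, width, height] in pixels, round what is visible of it).
- robot.silhouettes(camera, query): "pixels" (384x512 bool, what is visible of it) and "rect" ([centre column, centre row, width, height] in pixels, round what is visible of it).
- robot.tip_of(camera, query): "at" ([row, column] in pixels: a listed point, or the origin of a listed thing).
The state is a dict: "t": time; "q": joint angles; "dq": joint speeds; "joint_torque": joint torques, N m; "tool_pos": TCP position; "orientation": TCP orientation; "force": force on the tool from outside, world axes, zero at the start; "wrist_torque": the same for the moment, N m; "opening": finger opening in m.
Only numpy, scipy, OpenCV 4.12 (cv2) and the standard library are available. Lean on these libraries where they do the work, as an engineer would, in place of code of your own. Each camera call takes 0.05 s, during which the arm holds its last target.

## Working session

There is one attempt and no reset: what is moved stays moved. The work goes in short steps, Python scripts to look and compute and a shell command to move; the robot and the scene stay as the last step left them, time stands still between calls to the robot, and variables do not carry over. Pictures are saved under pics/ and viewed, and the job is handed in when it is done.

```bash
ls; mkdir -p pics; cat > h.py <<'E'
import numpy as np, cv2
from plant import robot
def P(cam,col,row,d=None,z=None):
    m=robot.camera_model(cam);K=np.array(m["camera_matrix"],float);T=np.array(m["pose"],float)
    u=cv2.undistortPoints(np.array([[[col,row]]],float),K,np.array(m["dist"],float))[0,0]
    r=np.array([u[0],u[1],1.])
    if d is None:
        w=T[:3,:3]@r; d=(z-T[2,3])/w[2]
    return T[:3,:3]@(r*d)+T[:3,3]
E
python3 - <<'E'
from h import *
s=robot.read_state();print(s, robot.grasp_offset)
for c in("top","scene"):
    p,d=robot.read_camera(c);cv2.imwrite(f"pics/{c}0.png",p[:,:,::-1]);np.save(f"pics/{c}0.npy",d)
    print(c,np.round(robot.camera_model(c)["pose"],3).tolist())
    for q in["catch_tab","lid_handle","lid_hinge","centrifuge","measuring_cylinder","jar_amber","filter_box"]:
        for r in robot.tip_of(c,q)[:2]: 
            a=r["at"];print(c,q,a,round(r["conf"],2),P(c,a[1],a[0],z={"catch_tab":.1185,"lid_handle":.116,"lid_hinge":.11}.get(q,0)).round(4))
E
```

```text
pics
{'t': 0.0, 'q': array([ 1.04860529e+00,  1.31155046e-01,  1.48927941e+00,  1.52257640e-05,
        1.52298667e+00, -8.53883579e-02]), 'dq': array([-1.53467641e-03,  6.90817833e-05,  2.70815135e-04,  7.28108581e-04,
        1.20731536e-03,  7.62926604e-04]), 'joint_torque': array([-1.55510956e-03, -5.59833777e+01, -4.91755950e+01,  7.65585992e-02,
        3.58612952e-02, -1.30929734e-04]), 'tool_pos': array([0.25351132, 0.54318738, 0.21759103]), 'orientation': array([-6.80565647e-01, -3.06641481e+00,  2.73300665e-03]), 'force': array([ 0.33043143, -0.56679145, -0.3037336 ]), 'wrist_torque': array([ 0.00736384, -0.02759871,  0.0282542 ]), 'opening': 0.09294367238283159} 0.0188
top [[0.02, -0.996, 0.092, 0.481], [-1.0, -0.021, -0.011, -0.091], [0.013, -0.092, -0.996, 1.192], [0.0, 0.0, 0.0, 1.0]]
top catch_tab [232.8, 239.7] 0.86 [ 0.455  -0.045   0.1185]
top lid_handle [217.1, 257.3] 0.98 [ 0.4998 -0.0933  0.116 ]
top lid_hinge [158.0, 273.8] 0.75 [ 0.6701 -0.1371  0.11  ]
top centrifuge [186.2, 263.4] 0.9 [ 0.599  -0.1106  0.    ]
top measuring_cylinder [187.2, 327.4] 0.5 [ 0.6002 -0.3122  0.    ]
top jar_amber [222.6, 319.9] 0.6 [ 0.4886 -0.2892  0.    ]
scene [[0.608, -0.533, 0.589, 0.058], [-0.794, -0.403, 0.455, -0.491], [-0.005, -0.744, -0.668, 0.702], [0.0, 0.0, 0.0, 1.0]]
scene catch_tab [213.6, 197.9] 0.88 [ 0.4467 -0.0431  0.1185]
scene lid_handle [211.5, 230.9] 0.79 [ 0.4965 -0.094   0.116 ]
scene lid_hinge [179.0, 288.8] 0.65 [ 0.6706 -0.1302  0.11  ]
scene lid_hinge [202.5, 136.9] 0.25 [0.3947 0.098  0.11  ]
scene centrifuge [227.1, 262.6] 0.62 [ 0.5887 -0.1138  0.    ]
scene measuring_cylinder [263.1, 334.0] 0.92 [ 0.597  -0.3094  0.    ]
scene jar_amber [294.5, 302.7] 0.86 [ 0.4834 -0.2963  0.    ]
scene filter_box [206.6, 139.7] 0.96 [0.4514 0.1891 0.    ]
```

```bash
python3 - <<'E'
import cv2
a=cv2.imread("pics/top0.png");cv2.imwrite("pics/top0c.png",cv2.resize(a[130:280,200:380],None,fx=4,fy=4,interpolation=cv2.INTER_CUBIC))
a=cv2.imread("pics/scene0.png");cv2.imwrite("pics/scene0c.png",cv2.resize(a[130:310,120:370],None,fx=3.2,fy=3.2,interpolation=cv2.INTER_CUBIC))
E
```

```text
(no output)
```

View pics/top0c.png

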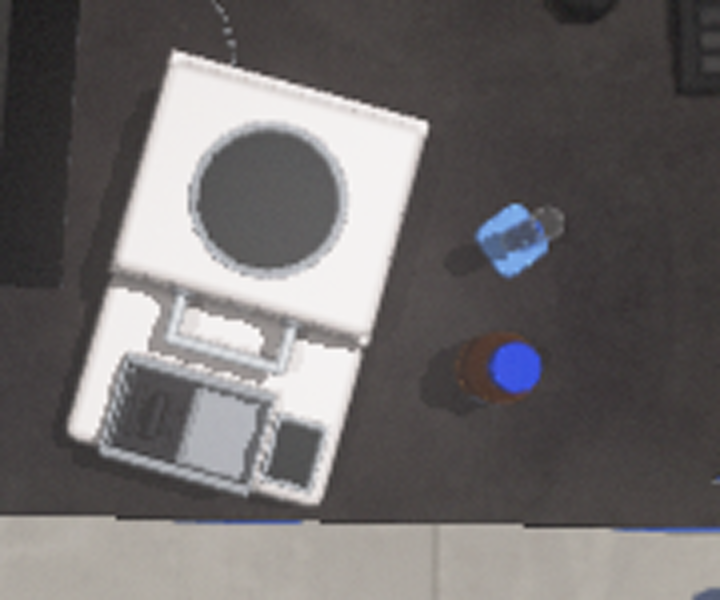

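View pics/scene0c.png

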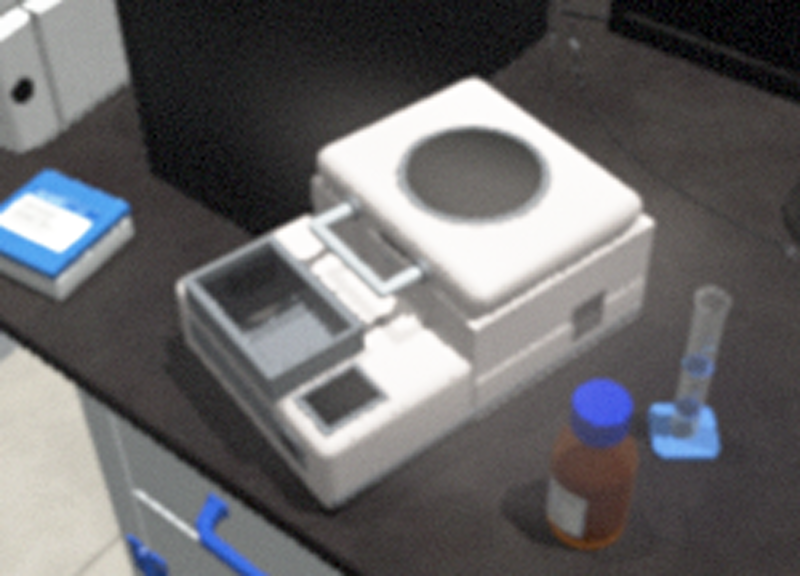

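```bash
cat >> h.py <<'E'
def cloud(cam,d):
    m=robot.camera_model(cam);K=np.array(m["camera_matrix"],float);T=np.array(m["pose"],float)
    v,u=np.mgrid[:384,:512];p=np.stack([u,v],-1).reshape(-1,1,2).astype(float)
    n=cv2.undistortPoints(p,K,np.array(m["dist"],float))[:,0]
    r=np.c_[n,np.ones(len(n))]*d.reshape(-1,1)
    return (r@T[:3,:3].T+T[:3,3]).reshape(384,512,3)
E
python3 - <<'E'
from h import *
for c,cs in(("top",[(172,52),(428,122),(362,345),(118,270)]),):
    for x,y in cs: print(P(c,x/4+200,y/4+130,z=.134).round(4))
for c in("top","scene"):
    W=cloud(c,np.load(f"pics/{c}0.npy"))
    m=(abs(W[...,2]-.132)<.006)&(W[...,0]>.42)&(W[...,0]<.75)&(abs(W[...,1]+.11)<.18)
    n,l,st,_=cv2.connectedComponentsWithStats(m.astype(np.uint8))
    k=1+st[1:,4].argmax();pts=W[l==k]
    r=cv2.minAreaRect(pts[:,:2].astype(np.float32)*1000);print(c,len(pts),pts[:,2].mean(),r, cv2.boxPoints(r).round(0).tolist())
    # tab: z>0.105 in catch region
    m=(W[...,2]>.104)&(W[...,2]<.13)&(np.hypot(W[...,0]-.452,W[...,1]+.044)<.024)
    print(m.sum(),W[m].mean(0),np.argwhere(m)[:,::-1].mean(0) if m.any() else 0)
E
```

```text
[ 0.7067 -0.0486  0.134 ]
[ 0.6609 -0.2295  0.134 ]
[ 0.5037 -0.1851  0.134 ]
[ 0.5522 -0.0149  0.134 ]
top 3332 0.13437371299350045 ((605.0880126953125, -117.13014221191406), (189.42343139648438, 159.65451049804688), 75.45272827148438) [[504.0, -189.0], [659.0, -229.0], [706.0, -46.0], [552.0, -5.0]]
49 [ 0.45368957 -0.04215945  0.11745186] [238.69387755 233.24489796]
scene 3719 0.1341620681592169 ((598.9674682617188, -116.56182098388672), (189.87374877929688, 159.0292510986328), 75.17431640625) [[498.0, -188.0], [652.0, -229.0], [700.0, -45.0], [546.0, -4.0]]
117 [ 0.44761889 -0.04421291  0.11357626] [198.75213675 215.1965812 ]
```

```bash
python3 - <<'E'
from h import *
W=cloud("scene",np.load("pics/scene0.npy"));W2=cloud("top",np.load("pics/top0.npy"))
for W in(W,W2):
    m=(W[...,2]>.06)&(W[...,1]>-.03)&(W[...,1]<.5)&(W[...,0]>.5)&(W[...,0]<1.)
    p=W[m]; print(len(p),np.percentile(p,[1,10,50,90,99],axis=0).round(3).tolist())
    m=(W[...,2]>.16)&(W[...,0]>.3)&(W[...,0]<1.)&(abs(W[...,1])<.35)
    p=W[m]; print(len(p),np.percentile(p,[0,1,10,50,90,99,100],axis=0).round(3).tolist() if len(p) else 0)
    # handle bar
    ex=np.array([.967,-.254]);ey=np.array([.254,.967]);q=W[...,:2]-[.498,-.0937]
    a,b=q@ex,q@ey
    m=(abs(a)<.02)&(abs(b)<.03)&(abs(W[...,2]-.116)<.012);print("bar",m.sum(),W[m].mean(0).round(4),a[m].min(),a[m].max())
print(robot.camera_model("top")["camera_matrix"])
a=cv2.imread("pics/top0.png");cv2.imwrite("pics/t1.png",a);a=cv2.imread("pics/scene0.png");cv2.imwrite("pics/s1.png",a)
E
```

```text
30044 [[0.503, 0.025, 0.067], [0.542, 0.031, 0.118], [0.621, 0.112, 0.297], [0.847, 0.311, 0.388], [0.919, 0.33, 0.458]]
43383 [[0.475, -0.35, 0.16], [0.487, -0.344, 0.164], [0.537, -0.289, 0.201], [0.776, 0.036, 0.329], [0.877, 0.311, 0.431], [0.913, 0.34, 0.469], [0.936, 0.35, 0.48]]
bar 105 [ 0.4898 -0.0935  0.12  ] -0.012500177287061449 -0.0015967054592133983
37523 [[0.505, 0.026, 0.074], [0.549, 0.048, 0.191], [0.702, 0.299, 0.354], [0.868, 0.321, 0.587], [0.924, 0.33, 0.611]]
45097 [[0.481, -0.35, 0.16], [0.481, -0.336, 0.171], [0.547, -0.212, 0.252], [0.745, 0.184, 0.358], [0.881, 0.319, 0.588], [0.922, 0.33, 1.192], [0.938, 0.35, 1.192]]
bar 78 [ 0.4964 -0.0928  0.1204] -0.019486089932446164 0.003584344606172252
[[381.47816786   0.         261.35760084]
 [  0.         381.47816786 188.74177114]
 [  0.           0.           1.        ]]
```

View pics/t1.png

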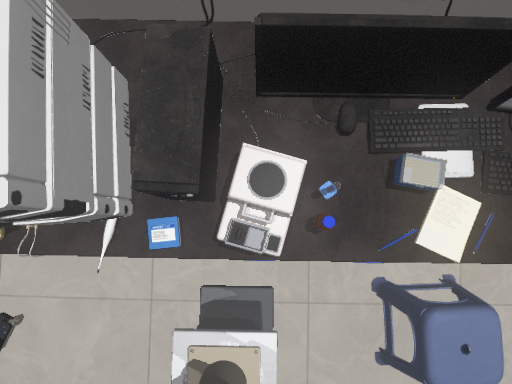

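View pics/s1.png

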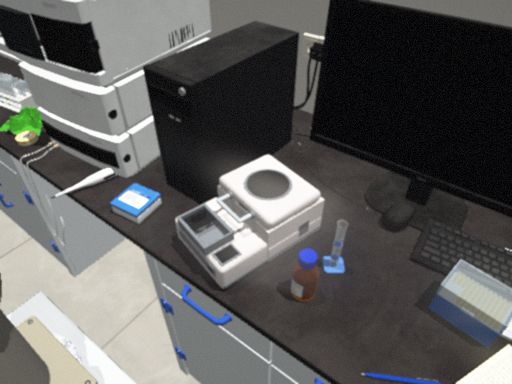

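```bash
python3 - <<'E'
from h import *
W=cloud("scene",np.load("pics/scene0.npy"));W2=cloud("top",np.load("pics/top0.npy"))
for W in(W,W2):
  for lo,hi in((.02,.06),(.06,.1),(.1,.15),(.15,.2),(.2,.26),(.26,.32)):
    m=(W[...,2]>.1)&(W[...,2]<.45)&(W[...,1]>lo)&(W[...,1]<hi)&(W[...,0]>.3)&(W[...,0]<1.1)
    p=W[m]; print(lo,len(p),np.percentile(p,[.5,5,50],axis=0).round(3).tolist() if len(p) else "")
E
```

```text
0.02 10748 [[0.541, 0.026, 0.102], [0.543, 0.028, 0.118], [0.694, 0.035, 0.252]]
0.06 2302 [[0.538, 0.06, 0.104], [0.542, 0.062, 0.129], [0.568, 0.079, 0.349]]
0.1 2574 [[0.542, 0.1, 0.103], [0.543, 0.102, 0.134], [0.55, 0.124, 0.352]]
0.15 1626 [[0.544, 0.15, 0.104], [0.545, 0.151, 0.131], [0.548, 0.166, 0.345]]
0.2 0 
0.26 10132 [[0.489, 0.291, 0.104], [0.494, 0.294, 0.133], [0.579, 0.303, 0.335]]
0.02 4217 [[0.545, 0.026, 0.104], [0.559, 0.027, 0.133], [0.744, 0.037, 0.348]]
0.06 3098 [[0.546, 0.06, 0.123], [0.554, 0.062, 0.348], [0.731, 0.08, 0.352]]
0.1 3797 [[0.547, 0.1, 0.154], [0.555, 0.102, 0.349], [0.728, 0.125, 0.352]]
0.15 2415 [[0.548, 0.15, 0.147], [0.554, 0.152, 0.349], [0.704, 0.166, 0.352]]
0.2 0 
0.26 8228 [[0.494, 0.292, 0.103], [0.506, 0.294, 0.128], [0.647, 0.306, 0.323]]
```

```bash
python3 -m handwheel '0.05 -0.16 0 0 0 0;0.1 -0.32 0 0 0 0.1;0.1 -0.49 0 0 0 0.22;0.1 -0.65 0 0 0 0.22;0.1 -0.8 0 0 0 0.22' 0.48 20
```

```text
t: 1.3
tool_pos: [0.2836, 0.3018, 0.2185]
orientation: [0.413, 3.114, -0.0]
force: [0.1, 0.2, 1.2]
opening: 0.0573
```

```bash
python3 -m handwheel '0 -0.16 0 0 0 0;0.1 -0.3 0 0 0 0;0.2 -0.44 0 0 0 0;0.3 -0.57 -0.03 0 0 0;0.36 -0.7 -0.05 0 0 0'; python3 -m handwheel '0.1 -0.13 0 0 0 0;0.18 -0.27 0 0 0 0;0.2 -0.44 -0.05 0 0 0;0.2 -0.44 -0.13 0 0 0;0.2 -0.44 -0.13 0 0 0'
python3 - <<'E'
from h import *
for c in("top","scene"):
    p,d=robot.read_camera(c);cv2.imwrite(f"pics/{c}2.png",cv2.resize(p[130:280,130:330,::-1],None,fx=4,fy=4,interpolation=cv2.INTER_CUBIC));np.save(f"pics/{c}2.npy",d)
    for q in["catch_tab","lid_handle","lid_hinge"]:
        for r in robot.tip_of(c,q)[:1]: 
            a=r["at"];print(c,q,a,round(r["conf"],2),P(c,a[1],a[0],z={"catch_tab":.1185,"lid_handle":.116,"lid_hinge":.11}.get(q,0)).round(4))
E
```

```text
t: 1.8
tool_pos: [0.3932, 0.0918, 0.204]
orientation: [0.414, 3.112, 0.001]
force: [0.3, 0.9, 0.5]
opening: 0.0248
t: 2.3
tool_pos: [0.4497, -0.0395, 0.1614]
orientation: [-0.418, -3.108, -0.001]
force: [-0.9, -0.6, -0.9]
opening: 0.0244
top catch_tab [159.3, 275.8] 0.48 [ 0.665  -0.1425  0.1185]
top lid_handle [216.9, 258.4] 0.57 [ 0.5005 -0.0963  0.116 ]
top lid_hinge [156.1, 273.2] 0.89 [ 0.6756 -0.1353  0.11  ]
scene catch_tab [212.4, 196.9] 0.91 [ 0.4481 -0.0389  0.1185]
scene lid_hinge [179.9, 288.2] 0.63 [ 0.6669 -0.1309  0.11  ]
```

View pics/top2.png

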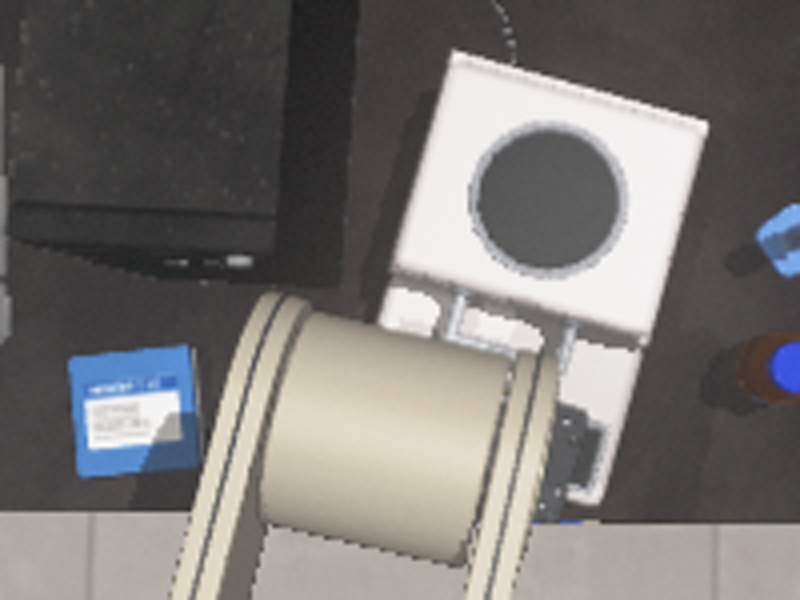

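View pics/scene2.png

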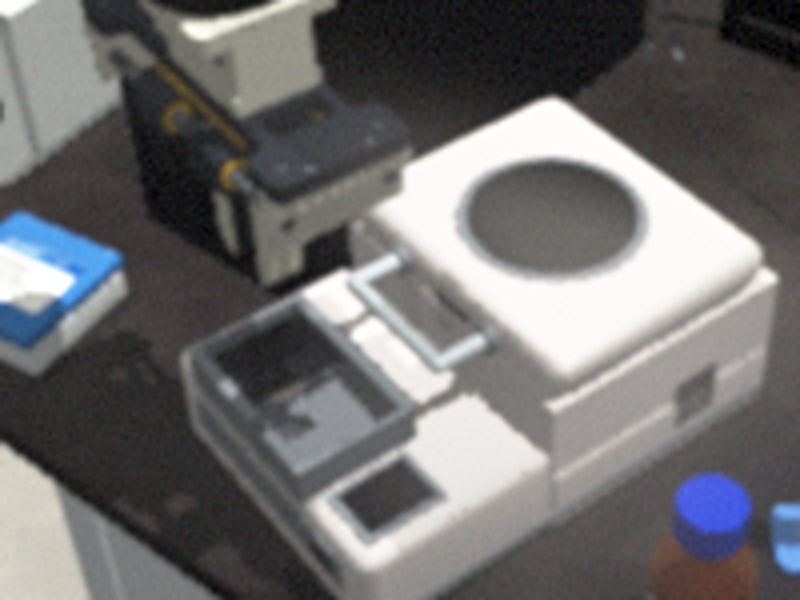

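```bash
python3 -m handwheel '0.003 -0.01 -0.06 0 0 0;0.003 -0.01 -0.1 0 0 0;0.003 -0.01 -0.14 0 0 0;0.003 -0.01 -0.16 0 0 0;0.003 -0.01 -0.18 0 0 0'; python3 -m handwheel '0 0 0 0 0 0;0 0 0 0 0 0'
```

```text
t: 3.2
tool_pos: [0.4525, -0.0411, 0.1101]
orientation: [-0.413, -3.114, -0.0]
force: [-0.2, -0.3, 0.6]
opening: 0.0241
t: 3.4
tool_pos: [0.4529, -0.0413, 0.1109]
orientation: [0.414, 3.114, 0.0]
force: [0.3, -0.9, 0.2]
opening: 0.0242
```

```bash
python3 -m handwheel '0 0 -0.01 0 0 0;0 0 -0.02 0 0 0;0 0 -0.02 0 0 0' ; python3 -m handwheel '0 0 0 0 0 0;0 0 0 0 0 0' 1 3;python3 -m handwheel '0 0 0 0 0 0;0 0 0 0 0 0'
```

```text
t: 3.7
tool_pos: [0.4525, -0.0413, 0.1043]
orientation: [-0.414, -3.114, -0.0]
force: [-0.6, -0.3, -0.1]
opening: 0.0241
t: 3.9
tool_pos: [0.4528, -0.0414, 0.1048]
orientation: [0.413, 3.114, -0.0]
force: [0.1, -0.2, 0.2]
opening: 0.0126
t: 4.1
tool_pos: [0.4528, -0.0413, 0.1047]
orientation: [0.413, 3.114, 0.0]
force: [-0.6, -0.3, 0.6]
opening: 0.0103
```

```bash
python3 -m handwheel '0 0 0 0 0 0;0 0 0 0 0 0' 1 30; python3 -m handwheel '0 0 -0.004 0 0 0;0 0 -0.009 0 0 0;0 0 -0.009 0 0 0';python3 -m handwheel '0 0 -0.004 0 0 0;0 0 -0.008 0 0 0;0 0 -0.008 0 0 0'
```

```text
t: 4.3
tool_pos: [0.4528, -0.0413, 0.1047]
orientation: [0.413, 3.114, 0.0]
force: [-0.4, 0.1, -0.1]
opening: 0.0098
t: 4.6
tool_pos: [0.4529, -0.0413, 0.102]
orientation: [0.413, 3.114, 0.0]
force: [-1.2, 1.0, 3.9]
opening: 0.0095
t: 4.9
tool_pos: [0.4529, -0.0413, 0.0997]
orientation: [0.413, 3.114, 0.0]
force: [-1.5, 0.4, 5.8]
opening: 0.0098
```

```bash
python3 -m handwheel '0 0 -0.003 0 0 0;0 0 -0.003 0 0 0;-0.003 -0.01 -0.003 0 0 0;-0.006 -0.022 -0.003 0 0 0;-0.009 -0.034 -0.003 0 0 0';python3 -m handwheel '-0.003 -0.013 0 0 0 0;-0.007 -0.026 0 0 0 0;-0.01 -0.04 0 0 0 0;-0.014 -0.053 0 0 0 0;-0.018 -0.066 0 0 0 0'
```

```text
t: 5.4
tool_pos: [0.4504, -0.0515, 0.0996]
orientation: [0.413, 3.114, 0.0]
force: [-3.6, 2.0, 12.2]
opening: 0.0097
t: 5.9
tool_pos: [0.445, -0.0715, 0.0996]
orientation: [0.413, 3.113, 0.0]
force: [-3.3, 1.5, 11.5]
opening: 0.0097
```

```bash
python3 -m handwheel '-0.003 -0.013 0 0 0 0;-0.006 -0.026 0 0 0 0;-0.01 -0.038 0 0 0 0;-0.014 -0.051 0 0 0 0;-0.016 -0.06 0 0 0 0';python3 -m handwheel '-0.001 -0.003 0 0 0 0;-0.002 -0.006 0 0 0 0;-0.002 -0.006 0 0 0 0'
```

```text
t: 6.4
tool_pos: [0.4404, -0.0894, 0.0996]
orientation: [0.413, 3.113, 0.001]
force: [-1.8, 11.3, 11.0]
opening: 0.0101
t: 6.7
tool_pos: [0.4404, -0.0893, 0.0996]
orientation: [0.413, 3.112, 0.006]
force: [0.8, 11.8, 10.6]
opening: 0.0099
```

```bash
python3 -m handwheel '0 0.003 0.01 0 0 0;0 0.003 0.018 0 0 0;0 0.003 0.018 0 0 0';python3 -m handwheel '0 0 0 0 0 0;0 0 0 0 0 0;0 0 0 0 0 0' 0.6;python3 -m handwheel '0 0 0.06 0 0 0;0 0 0.13 0 0 0;0 0 0.13 0 0 0'
```

```text
t: 7.0
tool_pos: [0.4402, -0.0891, 0.1045]
orientation: [0.413, 3.112, 0.003]
force: [3.6, 6.1, 2.4]
opening: 0.0098
t: 7.3
tool_pos: [0.4388, -0.0903, 0.1036]
orientation: [-0.414, -3.113, 0.0]
force: [0.3, 0.7, -0.2]
opening: 0.0185
t: 7.6
tool_pos: [0.4408, -0.091, 0.1456]
orientation: [0.413, 3.11, -0.002]
force: [0.7, 0.5, 0.1]
opening: 0.0185
```

```bash
python3 -m handwheel '0.02 0.08 0.04 0 0 0;0.035 0.165 0.04 0 0 0;0.035 0.165 0 0 0 0;0.035 0.165 0 0 0 0' 1 20
python3 - <<'E'
from h import *
c="scene"
p,d=robot.read_camera(c);cv2.imwrite(f"pics/{c}3.png",cv2.resize(p[150:270,140:300,::-1],None,fx=5,fy=5,interpolation=cv2.INTER_CUBIC))
for q in["catch_tab","button_top"]:
        for r in robot.tip_of(c,q)[:1]: 
            a=r["at"];print(c,q,a,round(r["conf"],2),P(c,a[1],a[0],z={"catch_tab":.1185,"button_top":.089}.get(q,0)).round(4))
E
```

```text
t: 8.0
tool_pos: [0.4481, -0.0404, 0.1403]
orientation: [-0.411, -3.111, 0.0]
force: [-0.6, -0.3, -0.9]
opening: 0.0004
scene catch_tab [226.5, 212.7] 0.6 [ 0.4378 -0.0939  0.1185]
scene button_top [220.7, 200.5] 0.59 [ 0.4537 -0.0404  0.089 ]
```

View pics/scene3.png

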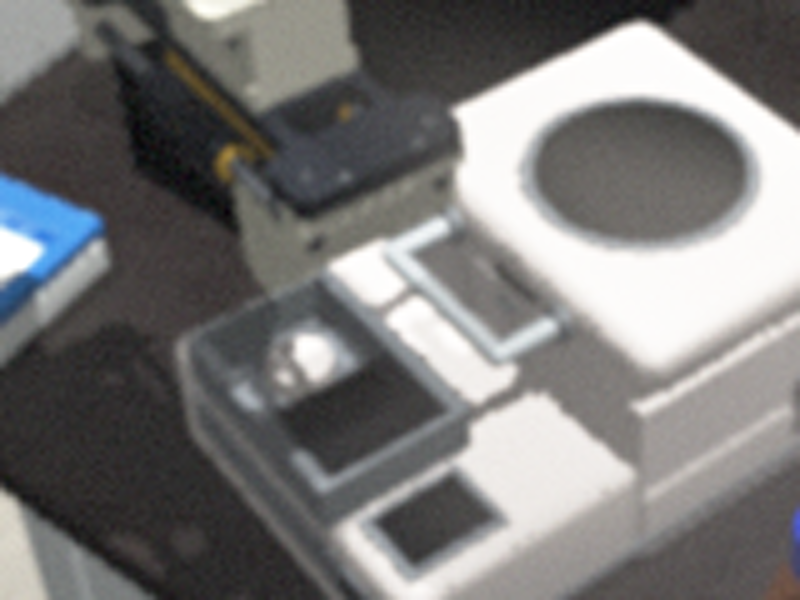

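```bash
python3 -m handwheel '0.01 0 -0.05 0 0 0;0.01 0 -0.1 0 0 0;0.01 0 -0.14 0 0 0;0.01 0 -0.16 0 0 0;0.01 0 -0.16 0 0 0' ;python3 -m handwheel '0 0 -0.006 0 0 0;0 0 -0.006 0 0 0';python3 -m handwheel '0 0 -0.007 0 0 0;0 0 -0.007 0 0 0'
```

```text
t: 8.65
tool_pos: [0.4519, -0.0409, 0.0941]
orientation: [-0.414, -3.112, -0.0]
force: [0.6, 0.1, 0.4]
opening: 0.0006
t: 8.85
tool_pos: [0.4531, -0.0409, 0.0937]
orientation: [0.413, 3.113, -0.0]
force: [-0.6, 0.1, -0.6]
opening: 0.0005
t: 9.05
tool_pos: [0.4528, -0.0407, 0.0913]
orientation: [0.413, 3.114, -0.0]
force: [-0.1, -0.8, 0.0]
opening: 0.0004
```

```bash
for i in 1; do :; done; python3 -m handwheel '0 0 -0.007 0 0 0;0 0 -0.007 0 0 0';python3 -m handwheel '0 0 -0.006 0 0 0;0 0 -0.006 0 0 0';python3 -m handwheel '0 0 -0.005 0 0 0;0 0 -0.005 0 0 0';python3 -m handwheel '0 0 -0.005 0 0 0;0 0 -0.005 0 0 0'
```

```text
t: 9.25
tool_pos: [0.4528, -0.0407, 0.089]
orientation: [0.413, 3.114, -0.0]
force: [0.7, 0.2, 0.3]
opening: 0.0004
t: 9.45
tool_pos: [0.4527, -0.0407, 0.0871]
orientation: [0.413, 3.114, -0.0]
force: [0.9, -0.1, 0.8]
opening: 0.0005
t: 9.65
tool_pos: [0.4528, -0.0407, 0.0857]
orientation: [0.414, 3.114, 0.0]
force: [0.1, 0.3, 1.8]
opening: 0.0008
t: 9.85
tool_pos: [0.4527, -0.0407, 0.0841]
orientation: [0.413, 3.114, 0.0]
force: [1.0, 0.9, 1.2]
opening: 0.0003
```

```bash
python3 -m handwheel '0 0 -0.004 0 0 0;0 0 -0.004 0 0 0';python3 -m handwheel '0 0 -0.004 0 0 0;0 0 -0.004 0 0 0';python3 -m handwheel '0 0 -0.004 0 0 0;0 0 -0.004 0 0 0'
```

```text
t: 10.05
tool_pos: [0.4527, -0.0407, 0.0829]
orientation: [0.413, 3.114, 0.0]
force: [0.5, -0.0, 0.8]
opening: 0.0002
t: 10.25
tool_pos: [0.4527, -0.0407, 0.0818]
orientation: [0.414, 3.114, -0.0]
force: [-0.3, 0.3, 1.7]
opening: 0.0006
t: 10.45
tool_pos: [0.4527, -0.0407, 0.0806]
orientation: [0.414, 3.114, -0.0]
force: [-0.1, 0.2, 2.6]
opening: 0.0007
```

```bash
python3 -m handwheel '0 0 -0.003 0 0 0;0 0 -0.003 0 0 0';python3 -m handwheel '0 0 -0.003 0 0 0;0 0 -0.003 0 0 0';python3 -m handwheel '0 0 -0.003 0 0 0;0 0 -0.003 0 0 0'
```

```text
t: 10.65
tool_pos: [0.4528, -0.0408, 0.0799]
orientation: [0.414, 3.114, -0.0]
force: [-1.5, 0.7, 4.9]
opening: 0.0004
t: 10.85
tool_pos: [0.4528, -0.0407, 0.0789]
orientation: [0.413, 3.114, -0.0]
force: [-1.1, -0.3, 3.9]
opening: 0.0006
t: 11.05
tool_pos: [0.4527, -0.0407, 0.0778]
orientation: [0.414, 3.114, 0.0]
force: [-0.6, 0.5, 3.2]
opening: 0.0004
```

```bash
python3 -m handwheel '0 0 -0.002 0 0 0;0 0 -0.002 0 0 0'
python3 - <<'E'
from h import *
c="scene"
p,d=robot.read_camera(c);cv2.imwrite(f"pics/{c}4.png",cv2.resize(p[150:270,140:300,::-1],None,fx=5,fy=5,interpolation=cv2.INTER_CUBIC))
W=cloud(c,d)
m=(W[...,2]>.125)&(W[...,2]<.17)&(W[...,0]>.52)&(W[...,0]<.7)&(abs(W[...,1]+.117)<.06)
A=np.c_[W[m][:,:2],np.ones(m.sum())];print(np.linalg.lstsq(A,W[m][:,2],rcond=None)[0])
print(robot.tip_of(c,"lid_handle")[:1])
E
```

```text
t: 11.25
tool_pos: [0.4527, -0.0407, 0.0773]
orientation: [0.413, 3.114, -0.0]
force: [-0.3, 0.6, 3.7]
opening: 0.0004
[-0.07861396  0.00223825  0.19003396]
[{'at': [203.0, 230.5], 'conf': 0.56}]
```

View pics/scene4.png

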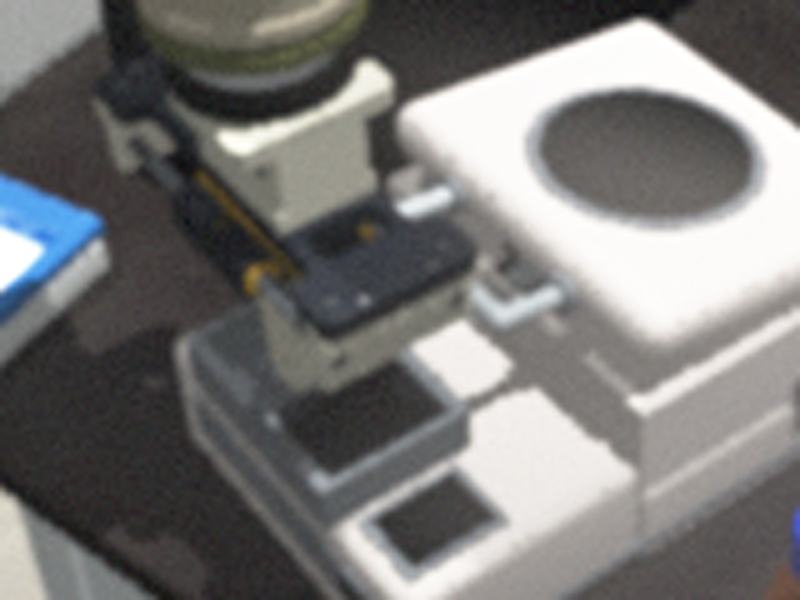

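```bash
python3 -m handwheel '0 0 0.1 0 0 0;0 0 0.25 0 0 0;0 0 0.4 0 0 -0.19;0 0 0.45 0 0 -0.38;0 0 0.45 0 0 -0.57' 0.48 10;python3 -m handwheel '0 -0.1 0 0 0 -0.19;0 -0.17 0 0 0 -0.38;0 -0.17 0 0 0 -0.57;0 -0.17 0 0 0 -0.76;0 -0.17 0 0 0 -0.95'; python3 -m handwheel '0 0 0 0 0 -0.19;0 0 0 0 0 -0.38;0 0 0 0 0 -0.48;0 0 0 0 0 -0.48'
python3 - <<'E'
from h import *
print(robot.read_state()["q"].round(3))
for c in("scene","top"):
  p,d=robot.read_camera(c);np.save(f"pics/{c}5.npy",d);cv2.imwrite(f"pics/{c}5.png",cv2.resize(p[130:280,140:340,::-1],None,fx=4,fy=4,interpolation=cv2.INTER_CUBIC))
  for r in robot.tip_of(c,"lid_handle")[:1]:
    a=r["at"];print(c,a,r["conf"],P(c,a[1],a[0],z=.136))
  W=cloud(c,d)
  m=(W[...,2]>.125)&(W[...,2]<.17)&(W[...,0]>.54)&(W[...,0]<.67)&(abs(W[...,1]+.117)<.06)
  A=np.c_[W[m][:,:2],np.ones(m.sum())];print(np.linalg.lstsq(A,W[m][:,2],rcond=None)[0])
E
```

```text
t: 11.85
tool_pos: [0.4545, -0.0411, 0.2158]
orientation: [1.102, 2.936, 0.001]
force: [0.2, 0.0, -0.9]
opening: 0.0241
t: 12.35
tool_pos: [0.4523, -0.0919, 0.2117]
orientation: [-2.1, -2.335, 0.001]
force: [-0.5, 0.6, 0.4]
opening: 0.0242
t: 12.75
tool_pos: [0.4524, -0.0917, 0.2117]
orientation: [-2.495, -1.908, 0.001]
force: [0.4, 0.2, -0.1]
opening: 0.0242
[-0.311 -0.249  1.865 -0.     1.526 -0.046]
scene [203.1, 228.8] 0.96 [ 0.49848236 -0.08761287  0.136     ]
[-0.10901381  0.02766709  0.21221984]
[-0.10759879  0.0228315   0.21180888]
```

View pics/scene5.png

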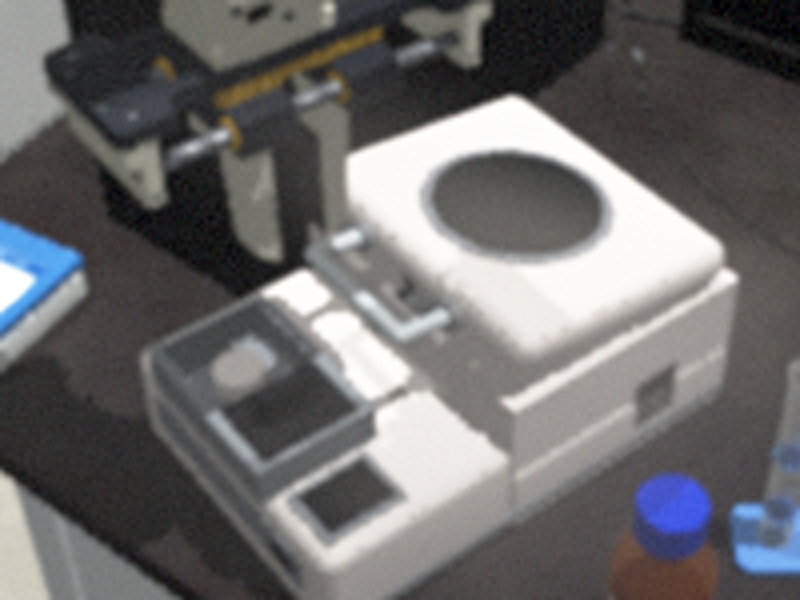

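View pics/top5.png

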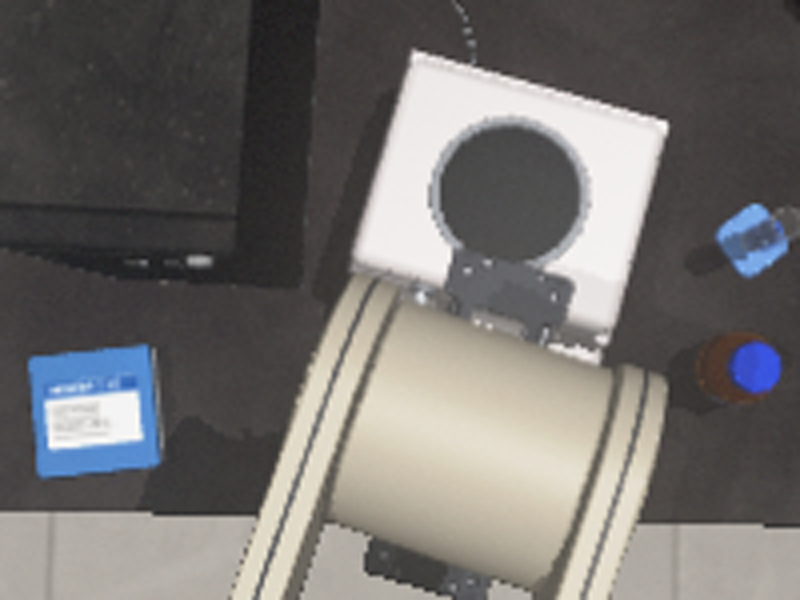

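```bash
python3 -m handwheel '0.08 0 0 0 0 0;0.149 -0.006 0 0 0 0;0.149 -0.006 -0.05 0 0 0;0.149 -0.006 -0.13 0 0 0;0.149 -0.006 -0.18 0 0 0';python3 -m handwheel '0 0 -0.02 0 0 0;0 0 -0.04 0 0 0;0 0 -0.04 0 0 0'
python3 - <<'E'
from h import *
for c in("scene",):
  p,d=robot.read_camera(c);cv2.imwrite(f"pics/{c}6.png",cv2.resize(p[150:270,150:310,::-1],None,fx=5,fy=5,interpolation=cv2.INTER_CUBIC))
E
```

```text
t: 13.45
tool_pos: [0.4958, -0.0931, 0.1556]
orientation: [-2.492, -1.909, 0.003]
force: [-0.3, 0.0, -0.4]
opening: 0.024
t: 13.75
tool_pos: [0.497, -0.0935, 0.1459]
orientation: [-2.494, -1.91, 0.001]
force: [0.2, -0.3, 0.5]
opening: 0.0244
```

View pics/scene6.png

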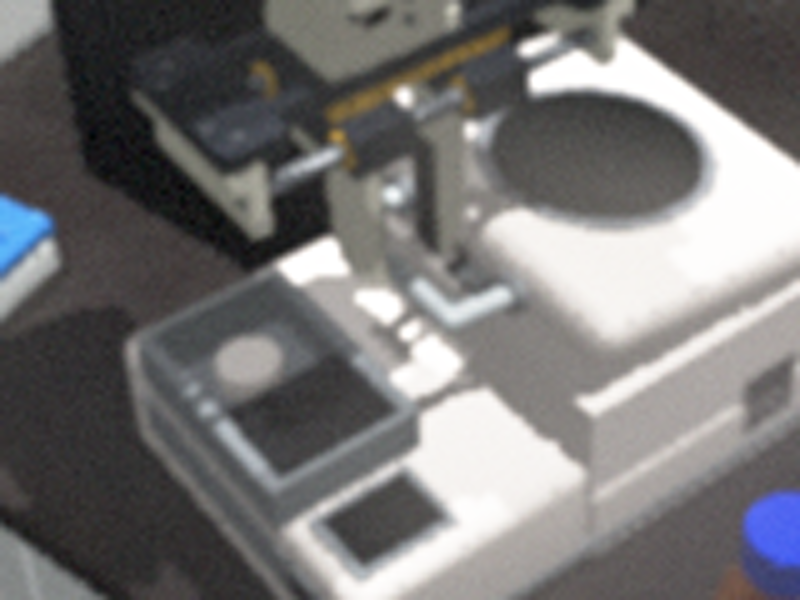

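```bash
python3 -m handwheel '0 0 -0.015 0 0 0;0 0 -0.03 0 0 0;0 0 -0.03 0 0 0';python3 -m handwheel '0 0 -0.015 0 0 0;0 0 -0.03 0 0 0;0 0 -0.03 0 0 0';python3 -m handwheel '0 0 -0.015 0 0 0;0 0 -0.03 0 0 0;0 0 -0.03 0 0 0'
```

```text
t: 14.1
tool_pos: [0.4971, -0.0934, 0.1368]
orientation: [-2.494, -1.909, 0.001]
force: [0.1, -0.4, -0.7]
opening: 0.0242
t: 14.4
tool_pos: [0.4969, -0.0934, 0.1274]
orientation: [-2.494, -1.909, 0.001]
force: [0.5, 0.3, -0.3]
opening: 0.0244
t: 14.7
tool_pos: [0.4969, -0.0933, 0.1184]
orientation: [-2.494, -1.909, 0.001]
force: [-0.2, 0.1, -0.7]
opening: 0.0241
```

```bash
python3 -m handwheel '0 0 0 0 0 0;0 0 0 0 0 0;0 0 0 0 0 0' 1 4;python3 -m handwheel '0 0 0 0 0 0;0 0 0 0 0 0'
```

```text
t: 15.0
tool_pos: [0.4961, -0.0932, 0.1191]
orientation: [-2.492, -1.908, 0.003]
force: [-8.4, 1.4, 3.8]
opening: 0.0108
t: 15.2
tool_pos: [0.4959, -0.0931, 0.1191]
orientation: [-2.492, -1.908, 0.003]
force: [-7.7, 2.2, 3.9]
opening: 0.0098
```

```bash
python3 -m handwheel '-0.003 0.001 0 0 0 0;-0.007 0.002 0 0 0 0;-0.007 0.002 0 0 0 0';python3 -m handwheel '0 0 0 0 0 0'
```

```text
t: 15.5
tool_pos: [0.4958, -0.0931, 0.1196]
orientation: [2.494, 1.909, 0.001]
force: [2.8, 0.1, -1.8]
opening: 0.0096
t: 15.6
tool_pos: [0.4958, -0.0931, 0.1196]
orientation: [2.494, 1.909, 0.001]
force: [2.0, -0.0, -1.0]
opening: 0.0094
```

```bash
cat > arc.py <<'E'
import numpy as np
u=np.array([np.cos(.2565),-np.sin(.2565)])
N=45;t=np.arange(N+1)/N
# trapezoid-ish profile, smooth ramps of 15%
r=.15;v=np.clip(np.minimum(t/r,(1-t)/r),0,1)+1e-9;s=np.concatenate([[0],np.cumsum((v[1:]+v[:-1])/2)]);s/=s[-1]
th=.11+s*(1.45-.11);psi=th+.0328
d=.183*(np.cos(.1428)-np.cos(psi));h=.183*(np.sin(psi)-np.sin(.1428))
X=np.c_[d[:,None]*u,h]/.3
X=X.round(3)
for b in range(9): print(f"{th[5*b+5]:.3f}",';'.join("%g %g %g 0 0 0"%tuple((X[5*b+i]-X[5*b]).round(3)) for i in range(1,6)), (X[5*b+5]*.3).round(4))
E
python3 arc.py; python3 -m handwheel '0 0 0 0 0 0' 1 15
```

```text
0.175 0 0 0.002 0 0 0;0.001 0 0.006 0 0 0;0.002 -0.001 0.014 0 0 0;0.004 -0.001 0.025 0 0 0;0.007 -0.002 0.039 0 0 0 [ 0.0021 -0.0006  0.0117]
0.342 0.003 -0.001 0.017 0 0 0;0.008 -0.002 0.037 0 0 0;0.014 -0.004 0.057 0 0 0;0.021 -0.005 0.077 0 0 0;0.028 -0.007 0.097 0 0 0 [ 0.0105 -0.0027  0.0408]
0.517 0.008 -0.002 0.02 0 0 0;0.016 -0.004 0.04 0 0 0;0.026 -0.007 0.059 0 0 0;0.035 -0.009 0.078 0 0 0;0.046 -0.012 0.096 0 0 0 [ 0.0243 -0.0063  0.0696]
0.692 0.011 -0.003 0.018 0 0 0;0.023 -0.006 0.036 0 0 0;0.035 -0.009 0.053 0 0 0;0.048 -0.013 0.07 0 0 0;0.061 -0.016 0.086 0 0 0 [ 0.0426 -0.0111  0.0954]
0.868 0.014 -0.004 0.016 0 0 0;0.029 -0.008 0.031 0 0 0;0.044 -0.012 0.045 0 0 0;0.059 -0.016 0.06 0 0 0;0.075 -0.02 0.073 0 0 0 [ 0.0651 -0.0171  0.1173]
1.043 0.017 -0.004 0.013 0 0 0;0.034 -0.009 0.026 0 0 0;0.051 -0.013 0.037 0 0 0;0.069 -0.018 0.048 0 0 0;0.087 -0.023 0.059 0 0 0 [ 0.0912 -0.024   0.135 ]
1.218 0.018 -0.004 0.01 0 0 0;0.037 -0.009 0.019 0 0 0;0.056 -0.014 0.027 0 0 0;0.075 -0.019 0.035 0 0 0;0.095 -0.025 0.042 0 0 0 [ 0.1197 -0.0315  0.1476]
1.385 0.019 -0.005 0.007 0 0 0;0.039 -0.01 0.012 0 0 0;0.059 -0.015 0.017 0 0 0;0.079 -0.02 0.021 0 0 0;0.095 -0.025 0.024 0 0 0 [ 0.1482 -0.039   0.1548]
1.450 0.014 -0.003 0.002 0 0 0;0.024 -0.006 0.003 0 0 0;0.032 -0.008 0.004 0 0 0;0.037 -0.009 0.005 0 0 0;0.038 -0.01 0.005 0 0 0 [ 0.1596 -0.042   0.1563]
t: 15.7
tool_pos: [0.4958, -0.0931, 0.1196]
orientation: [2.494, 1.909, 0.001]
force: [3.3, -0.7, -2.0]
opening: 0.0096
```

```bash
python3 -m handwheel '0 0 0.002 0 0 0;0.001 0 0.006 0 0 0;0.002 -0.001 0.014 0 0 0;0.004 -0.001 0.025 0 0 0;0.007 -0.002 0.039 0 0 0'; python3 -m handwheel '0.003 -0.001 0.017 0 0 0;0.008 -0.002 0.037 0 0 0;0.014 -0.004 0.057 0 0 0;0.021 -0.005 0.077 0 0 0;0.028 -0.007 0.097 0 0 0'
```

```text
t: 16.2
tool_pos: [0.4978, -0.0936, 0.1311]
orientation: [2.494, 1.909, 0.001]
force: [6.5, -0.6, -3.4]
opening: 0.009
t: 16.7
tool_pos: [0.5068, -0.096, 0.1604]
orientation: [2.493, 1.909, 0.002]
force: [9.4, -3.0, -7.6]
opening: 0.0095
```

```bash
python3 -m handwheel '0.01 -0.002 0.02 0 0 0;0.02 -0.005 0.039 0 0 0;0.03 -0.008 0.058 0 0 0;0.039 -0.01 0.077 0 0 0;0.05 -0.013 0.095 0 0 0'
```

```text
t: 17.2
tool_pos: [0.5207, -0.0995, 0.1888]
orientation: [-2.494, -1.909, 0.001]
force: [1.7, -1.4, -3.6]
opening: 0.0093
```

```bash
python3 -m handwheel '0.011 -0.003 0.018 0 0 0;0.023 -0.006 0.036 0 0 0;0.035 -0.009 0.053 0 0 0;0.048 -0.013 0.07 0 0 0;0.061 -0.016 0.085 0 0 0'; python3 -m handwheel '0.014 -0.004 0.015 0 0 0;0.029 -0.008 0.03 0 0 0;0.044 -0.012 0.044 0 0 0;0.059 -0.016 0.059 0 0 0;0.075 -0.02 0.072 0 0 0'
```

```text
t: 17.7
tool_pos: [0.539, -0.1043, 0.2148]
orientation: [-2.494, -1.909, 0.001]
force: [-6.4, -0.6, 1.3]
opening: 0.0094
t: 18.2
tool_pos: [0.5614, -0.1102, 0.2372]
orientation: [-2.494, -1.91, 0.001]
force: [-8.6, 0.7, 6.9]
opening: 0.0097
```

```bash
python3 -m handwheel '0.015 -0.004 0.015 0 0 0;0.031 -0.008 0.029 0 0 0;0.048 -0.012 0.041 0 0 0;0.066 -0.017 0.052 0 0 0;0.084 -0.022 0.063 0 0 0'
```

```text
t: 18.7
tool_pos: [0.5873, -0.117, 0.2556]
orientation: [2.494, 1.91, 0.0]
force: [-5.1, 0.3, 4.7]
opening: 0.0093
```

```bash
python3 -m handwheel '0.018 -0.004 0.012 0 0 0;0.037 -0.009 0.021 0 0 0;0.056 -0.014 0.03 0 0 0;0.075 -0.019 0.038 0 0 0;0.094 -0.025 0.045 0 0 0'
```

```text
t: 19.2
tool_pos: [0.6157, -0.1244, 0.2684]
orientation: [2.494, 1.91, 0.001]
force: [-3.5, -1.1, 2.3]
opening: 0.009
```

```bash
python3 -m handwheel '0.019 -0.005 0.007 0 0 0;0.039 -0.01 0.013 0 0 0;0.059 -0.015 0.018 0 0 0;0.079 -0.02 0.022 0 0 0;0.095 -0.025 0.025 0 0 0'; python3 -m handwheel '0.014 -0.003 0.002 0 0 0;0.024 -0.006 0.003 0 0 0;0.032 -0.008 0.004 0 0 0;0.037 -0.009 0.005 0 0 0;0.038 -0.01 0.005 0 0 0'
```

```text
t: 19.7
tool_pos: [0.644, -0.1319, 0.2755]
orientation: [-2.494, -1.91, -0.0]
force: [-2.3, 0.6, 1.3]
opening: 0.0092
t: 20.2
tool_pos: [0.6549, -0.1348, 0.2769]
orientation: [-2.494, -1.91, 0.0]
force: [-1.2, 0.5, 0.0]
opening: 0.0092
```

```bash
python3 -m handwheel '0.003 -0.001 0 0 0 0;0.006 -0.002 0 0 0 0;0.006 -0.002 0 0 0 0'; python3 -m handwheel '0.003 -0.001 0 0 0 0;0.006 -0.002 0 0 0 0;0.006 -0.002 0 0 0 0'
python3 - <<'E'
from h import *
for c in("scene","top"):
  p,d=robot.read_camera(c);cv2.imwrite(f"pics/{c}7.png",cv2.resize(p[80:280,140:400,::-1],None,fx=3,fy=3,interpolation=cv2.INTER_CUBIC))
E
```

```text
t: 20.5
tool_pos: [0.6555, -0.1349, 0.277]
orientation: [-2.492, -1.908, 0.003]
force: [-8.8, 2.3, 1.9]
opening: 0.0091
t: 20.8
tool_pos: [0.6556, -0.135, 0.277]
orientation: [-2.49, -1.907, 0.007]
force: [-19.0, 4.7, 6.0]
opening: 0.0092
```

View pics/scene7.png

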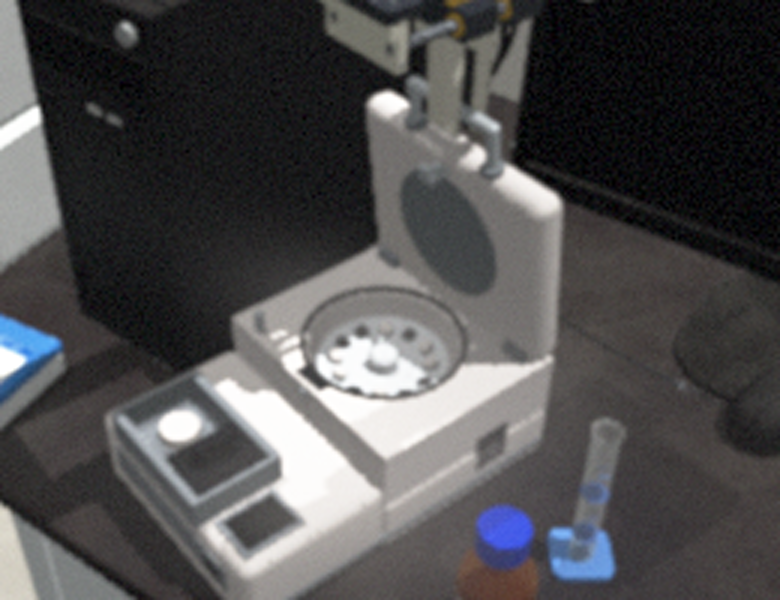

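```bash
python3 -m handwheel '-0.004 0.001 0 0 0 0;-0.008 0.002 0 0 0 0;-0.008 0.002 0 0 0 0';python3 -m handwheel '0 0 0 0 0 0;0 0 0 0 0 0;0 0 0 0 0 0;0 0 0 0 0 0' 0.48; python3 -m handwheel '0 0 0.03 0 0 0;0 0 0.08 0 0 0;0 0 0.15 0 0 0;0 0 0.22 0 0 0;0 0 0.28 0 0 0'
```

```text
t: 21.2
tool_pos: [0.6555, -0.1349, 0.277]
orientation: [-2.493, -1.909, 0.001]
force: [-5.3, 2.9, 1.7]
opening: 0.0093
t: 21.6
tool_pos: [0.6563, -0.1356, 0.2771]
orientation: [2.494, 1.909, 0.0]
force: [0.3, -0.1, 0.1]
opening: 0.0238
t: 22.1
tool_pos: [0.6564, -0.1356, 0.3645]
orientation: [2.493, 1.908, 0.003]
force: [0.2, -0.6, 0.2]
opening: 0.0242
```

```bash
python3 -m handwheel '-0.1 0.02 0.02 0 0 0;-0.25 0.06 0.02 0 0 0;-0.4 0.1 0.02 0 0 0;-0.55 0.14 0.02 0 0 0;-0.7 0.18 0.02 0 0 0';python3 -m handwheel '0 0 0 0 0 0;0 0 0 0 0 0;0 0 0 0 0 0'
python3 - <<'E'
from h import *
for c in("scene","top"):
  p,d=robot.read_camera(c);cv2.imwrite(f"pics/{c}8.png",cv2.resize(p[80:280,130:390,::-1],None,fx=3,fy=3,interpolation=cv2.INTER_CUBIC))
  for q in["catch_tab","button_top","lid_handle","measuring_cylinder","jar_amber","filter_box"]:
        for r in robot.tip_of(c,q)[:1]: 
            a=r["at"];print(c,q,a,round(r["conf"],2),P(c,a[1],a[0],z={"catch_tab":.1185,"button_top":.089,"lid_handle":.292}.get(q,0)).round(4))
E
```

```text
t: 22.6
tool_pos: [0.4446, -0.0811, 0.3688]
orientation: [2.493, 1.908, 0.002]
force: [-1.0, -0.5, 0.6]
opening: 0.0241
t: 22.9
tool_pos: [0.447, -0.0818, 0.3684]
orientation: [2.493, 1.909, 0.002]
force: [0.2, 0.0, -0.1]
opening: 0.0241
scene catch_tab [225.6, 208.7] 0.59 [ 0.4346 -0.0855  0.1185]
scene button_top [225.0, 261.7] 0.66 [ 0.5252 -0.1564  0.089 ]
scene lid_handle [115.3, 291.5] 0.9 [ 0.6575 -0.1327  0.292 ]
scene measuring_cylinder [265.2, 332.3] 0.98 [ 0.5894 -0.3092  0.    ]
scene jar_amber [292.4, 303.9] 0.63 [ 0.4894 -0.2956  0.    ]
scene filter_box [208.5, 138.0] 0.75 [0.4439 0.1871 0.    ]
top button_top [157.6, 276.0] 0.26 [ 0.6751 -0.1444  0.089 ]
top lid_handle [147.5, 276.3] 0.88 [ 0.6639 -0.1349  0.292 ]
top measuring_cylinder [190.0, 329.0] 0.68 [ 0.5914 -0.3173 -0.    ]
top jar_amber [223.6, 317.7] 0.73 [ 0.4854 -0.2823  0.    ]
top filter_box [235.9, 166.1] 0.58 [0.4378 0.188  0.    ]
```

View pics/scene8.png

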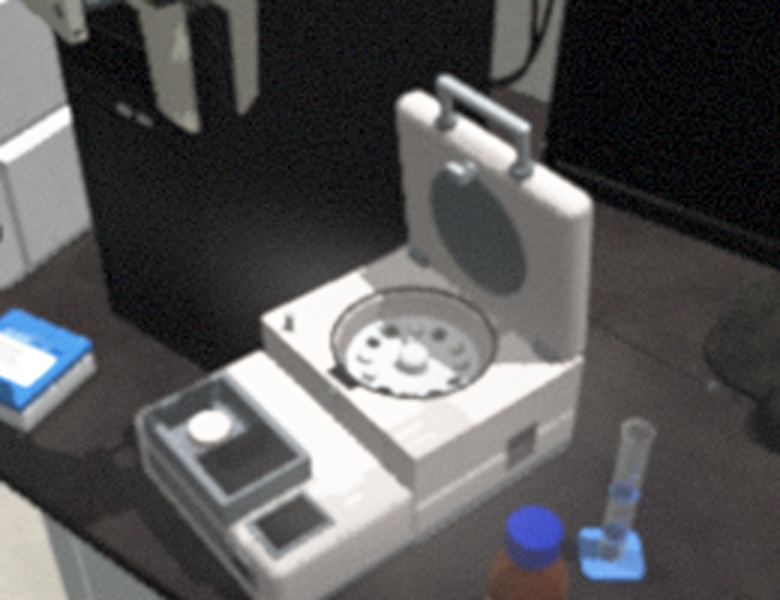

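View pics/top8.png

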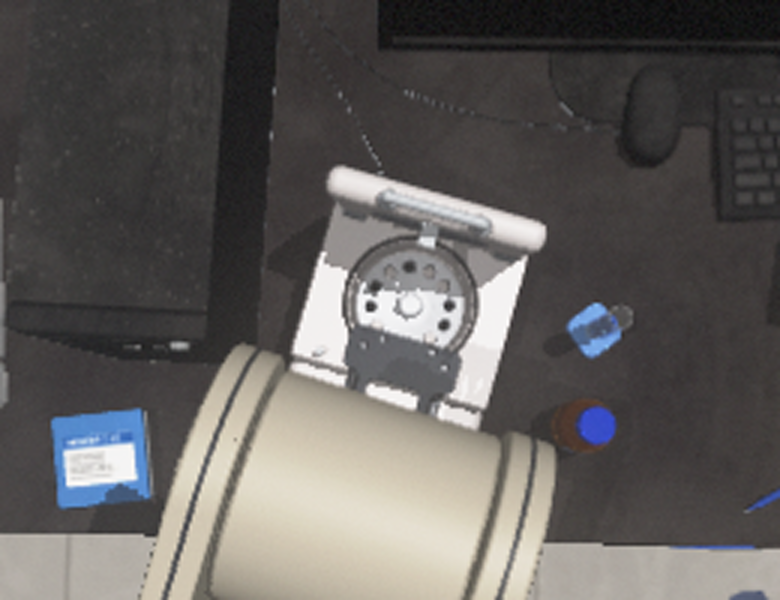

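Lid upright with its bow at about (485,105) in the scene crop, the button uncovered at (210,428), the catch at the right end of its frame. The bystanders appear unmoved and the arm is clear.

```bash
python3 - <<'E'
from h import *
print(robot.close_job())
E
```

```text
the job is handed in; nothing more can be done
None
```

The centrifuge is open and handed in: the lid stands at its stop, the catch is still slid aside, and the arm is clear. It took about 23 s of the 64 s allowed.

- **Catch:** I gripped the tab and pressed it down 5 mm. Held down, it slid 49.6 mm to its stop, with at most about 12 N along either axis. I let it rise there before letting go.
- **Button:** I pressed it by feel in 1–2 mm steps, never reading more than about 5 N. It had roughly 8 mm of free travel. The lid came free about 3 mm further on, and depth showed it resting at a slope of about 0.11.
- **Lid:** I took the bow handle and swung it through the arc with small corrections along the way. Readings during the swing reached about 12 N, because the path was off by around a millimetre. At the stop I pressed up to about 20 N to be sure it was there, then eased off, let go and lifted clear.

**Last checks:** The pictures show the lid upright, the button uncovered, the catch at the right end of its frame and the tool reading no load. The bystanders' detected positions agree with the first ones within the networks' scatter of about 1–1.5 cm, so a shift smaller than that would not show. Two results disagreed. The button detector gave clearly wrong places at the end (on the chamber and under the lid), and the top camera could not see the catch because the arm was in the way. I judged both from the scene picture.

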